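# Clear the touch-up bench: hang the brackets to dry, stow the brushes, shut the drawer

## Robot

A 7-joint arm with a two-finger parallel gripper is mounted at the origin on the work surface. World frame = base frame: x ahead of the robot, y to its left, z up, the work surface at z = 0. Lengths are in m, angles in rad, forces in N, time in s.
With the tool pointing down it reaches from about 0.425 to 0.975 m from the base axis. Payload 16.7 kg.
Tool frame: the origin (TCP) lies on the mounting face of the last link; the fingertips stand 173 mm ahead of it and the grasp point (between the pads) lies 155 mm ahead of it; z points along the fingers, y is the direction in which the jaws open and shut (so a half turn about z gives the same grasp; the last joint's range is limited). The gripper opens to 85 mm and grips with 20 to 120 N. Pads are 22 mm wide; open, the fingers measure 114 mm over their backs; the gripper's body (76 mm by 85 mm) begins 54 mm behind the grasp point. The pads swing forward as they close: fully open they stand 13 mm farther back than shut.
Start: joints at [0.965, 0.426, 0.074, 1.606, -0.034, 1.111, -0.067], TCP at [0.298, -0.606, 0.405] pointing down, gripper open.
Joint ranges: [-2.85, 2.85], [-0.5, 2.14], [-1.23, 1.37], [0.21, 2.46], [-1.02, 4.16], [0.16, 2.05], [-2.73, 2.73]. Speed limits (rad/s): [1.89, 1.89, 2.39, 2.39, 3.01, 3.01, 3.01].

## Interface

Orientations are given as a unit quaternion [x, y, z, w].
In Python, from plant import manip, eoat, inverse_kinematics, sensors, vision, order gives the robot as it stands. Calls block until the motion is done:
- manip.goto(position, orientation): joint-space move of the TCP to a pose.
- manip.move_linear(position, frame=None, velocity=0.15): straight line of the TCP; frame=None keeps the orientation; velocity is the mean speed in m/s.
- manip.goto_joints(angles): joint-space move.
- eoat.command_gripper(opening, newtons=None): finger opening in m; newtons is the grip in N (None keeps the last); returns when the fingers have stopped.
- manip.wait(seconds).
- inverse_kinematics(position, orientation): joint angles nearest the present ones, or None.
- sensors.get_state(): the state.
- vision.capture(name): name is "scene" or "top" or "wrist"; returns a dict with "img" (400x640x3 uint8, red, green, blue), "fx", "fy", "cx", "cy" (pixels), "k1" (the pictures are not rectified: a ray, as slopes to the right and down, at radius r is drawn at 1 + k1 r^2 times it, then the intrinsics apply), "T" (4x4, takes a point from camera to world coordinates); the wrist camera has in their place "tool_from_camera" (4x4, takes a point from camera to tool coordinates, whose origin is the TCP and whose axes are the flange's). Camera axes: x right, y down, z forward; pixel columns grow to the right and rows downward; lengths in m; the calibration is good to about 2 mm. A picture is of the moment at which its call begins: read the wrist's pose just before it. There is no depth.
A pose or a line that the arm cannot do raises manip.PlanningError and nothing moves.
- order.finish_job(): hands the job in, once; it reports no verdict.
The state is a dict: "clock": time; "joint_pos": joint angles; "dq": joint speeds; "effort": joint torques, N m; "eef_pos": TCP position; "tcp_rot": TCP orientation; "ft_force": force on the tool from outside, world axes, zero at the start; "moment": the same for the moment, N m; "gripper_width": finger opening in m.
Only numpy, scipy, OpenCV 4.12 (cv2) and the standard library are available. Lean on these libraries where they do the work, as an engineer would, in place of code of your own. Each camera call takes 0.05 s, during which the arm holds its last target.

## Task

Finish the touch-up batch: drape every painted U-bracket over the bar of the drying rail so that it hangs astride the bar and no two brackets touch, and lay all the brushes in the open drawer. Then, with all the brushes inside, push the drawer fully home past its detent without slamming it, and leave the pots, jar and other things standing where they are.

Things in the scene. Friction and masses are not known exactly. Their poses are not given: they have to be found in the camera images.
- bracket0: U-shaped aluminium bracket dabbed with black paint, at the start standing on its two legs like a bridge (may be absent); 46 (x) x 34 (y) x 81 tall, 0.09 kg. Legs 5 thick, 34 wide, 75 long, at x = +-20.5, 36 clear between; crown 6 thick. Origin: centre of the underside, between the leg ends; z up. Easily gripped from above across the legs' outer faces (46), just below the crown
- saddle0 (a point): centre of the underside of bracket0's crown, 75 above its origin, axes as the bracket; this rests on the bar when it hangs
- bracket1: U-shaped aluminium bracket dabbed with black paint, at the start standing on its two legs like a bridge (may be absent); 46 (x) x 34 (y) x 81 tall, 0.09 kg. Legs 5 thick, 34 wide, 75 long, at x = +-20.5, 36 clear between; crown 6 thick. Origin: centre of the underside, between the leg ends; z up. Easily gripped from above across the legs' outer faces (46), just below the crown
- saddle1 (a point): centre of the underside of bracket1's crown, 75 above its origin, axes as the bracket; this rests on the bar when it hangs
- bracket2: U-shaped aluminium bracket dabbed with black paint, at the start standing on its two legs like a bridge (may be absent); 46 (x) x 34 (y) x 81 tall, 0.09 kg. Legs 5 thick, 34 wide, 75 long, at x = +-20.5, 36 clear between; crown 6 thick. Origin: centre of the underside, between the leg ends; z up. Easily gripped from above across the legs' outer faces (46), just below the crown
- saddle2 (a point): centre of the underside of bracket2's crown, 75 above its origin, axes as the bracket; this rests on the bar when it hangs
- bracket3: U-shaped aluminium bracket dabbed with black paint, at the start standing on its two legs like a bridge (may be absent); 46 (x) x 34 (y) x 81 tall, 0.09 kg. Legs 5 thick, 34 wide, 75 long, at x = +-20.5, 36 clear between; crown 6 thick. Origin: centre of the underside, between the leg ends; z up. Easily gripped from above across the legs' outer faces (46), just below the crown
- saddle3 (a point): centre of the underside of bracket3's crown, 75 above its origin, axes as the bracket; this rests on the bar when it hangs
- brush0: flat paint brush, 130 long (its x), lying on the table (may be absent), 0.03 kg; wooden handle 14 wide x 12 thick from x = -65 to +20, metal ferrule 24 wide to x = +42, black bristles to x = +65. Origin: underside, middle of its length; z up as it lies at the start
- brush1: flat paint brush, 130 long (its x), lying on the table (may be absent), 0.03 kg; wooden handle 14 wide x 12 thick from x = -65 to +20, metal ferrule 24 wide to x = +42, black bristles to x = +65. Origin: underside, middle of its length; z up as it lies at the start
- brush2: flat paint brush, 130 long (its x), lying on the table (may be absent), 0.03 kg; wooden handle 14 wide x 12 thick from x = -65 to +20, metal ferrule 24 wide to x = +42, black bristles to x = +65. Origin: underside, middle of its length; z up as it lies at the start
- rail: drying rail, fixed: a round steel bar 16 in diameter along its y, axis 140 above the table, on two upright posts 12 in diameter at y = +-130 with feet 90 (x) x 20; a floor strip 14 wide, 8 high joins the feet. Origin: on the table below the middle of the bar; z up
- bar_mid (a point): middle of the bar's axis, axes as the rail
- unit: bench drawer unit, fixed: grey housing 240 (x) x 240 (y) x 95 high, with a flat closed top and one drawer in its -x face. Origin: centre of the underside on the table; the drawer opens to its -x, so the open drawer is pushed along its +x. A can stands on its top
- drawer (a joint): opening of the drawer in m: 0 = fully home, front flush with the housing's edge; 0.19 = farthest out. It slides stiffly (1.5 N friction, damping 7 N s/m) and stays where left. A spring detent resists from 14 mm to 6 mm open (a push of about 8 N gets past it), then draws the drawer home against its stop
- front_top (a point): middle of the top edge of the outer face of the drawer's white front panel, 81 above the table, axes as the unit (-x points out of the drawer). The panel is 12 thick, 216 wide, its lower edge 12 above the table; a steel pull, 14 deep, 80 wide, 12 high, stands out from it centred 36 above the table
- tray_in (a point): centre of the drawer's inner floor, 22 above the table; axes as the unit. The inside runs x = -104 (behind the front panel) to +98 and y = +-89, its side walls rise 39 above the floor. Only the part that is drawn out of the housing is open from above: with the drawer at joint value q (m), from x = -0.104 to x = q - 0.116
- pot0: empty black plastic paint pot, 60 across, 62 high, a bystander. Origin: centre of its underside
- pot1: empty black plastic paint pot, 66 across, 70 high, a bystander. Origin: centre of its underside
- jar0: closed glass jar, 50 across, 60 high, a bystander. Origin: centre of its underside
- pad: grey sanding block, 90 x 60 x 30, a bystander. Origin: centre of its underside
- bottle0: white bottle, 60 across, 170 high, a bystander. Origin: centre of its underside
- mug: white mug with a handle, 76 across, 85 high, a bystander. Origin: centre of its underside
- can0: closed steel can, 60 across, 90 high, on top of the drawer unit, a bystander. Origin: centre of its underside
Not all that is in view belongs to the job. What is shaped like the brush2 but blue or purple is not meant.

How it is judged:
By the outcome, as a careful person would: the job done as asked, in the order asked, and still so for the second after the job is handed in, with the robot touching nothing.
Of bracket0, bracket1, bracket2, bracket3 only 3 to 4 are there at a start; the rules pass over those that are not, and their reading is None.
Of brush0, brush1, brush2 only 2 to 3 are there at a start; the rules pass over those that are not, and their reading is None.
At some moment in a run one of brush0, brush1, brush2 may be knocked a few centimetres aside while the robot is not near it.
It also fails if it takes over 208 s, if anything falls off the work surface, if the arm or the gripper's body presses on something with over 40 N, if the wrist force passes 120 N, or if a joint passes its speed limit or range.

## Working session

There is one attempt and no reset: what is moved stays moved. The work goes in short steps, each a Python script; the robot and the scene stay as the last script left them, time stands still between calls to the robot, and variables do not carry over. Pictures are saved under pics/ and viewed, and the job is handed in when it is done.

```bash
ls -la; mkdir -p pics
cat > h.py <<'E'
import numpy as np, cv2
from plant import manip, eoat, inverse_kinematics, sensors, vision, order
E
python3 - <<'E'
from h import *
s=sensors.get_state(); print({k:np.round(v,3).tolist() for k,v in s.items()})
for n in ("scene","top","wrist"):
    c=vision.capture(n); cv2.imwrite(f"pics/{n}0.png",c["img"][:,:,::-1])
    print(n,c["fx"],c["fy"],c["cx"],c["cy"],c["k1"]); print(np.round(c.get("T",c.get("tool_from_camera")),4).tolist())
E
```

```text
total 12
drwxr-xr-x  3 agent agent 4096 Dec  6 20:11 .
drwxr-xr-x 23 root  root  4096 Dec  6 20:11 ..
drwxr-xr-x  2 agent agent 4096 Dec  6 20:11 pics
{'clock': 0.0, 'joint_pos': [0.965, 0.427, 0.074, 1.607, -0.034, 1.111, -0.067], 'dq': [-0.001, 0.001, 0.0, -0.001, -0.0, 0.0, 0.0], 'effort': [0.0, -94.984, 3.761, -46.351, 0.019, 0.01, 0.0], 'eef_pos': [0.298, -0.606, 0.404], 'tcp_rot': [0.974, 0.226, -0.0, -0.001], 'ft_force': [-0.629, -0.425, -0.453], 'moment': [-0.016, -0.038, 0.018], 'gripper_width': 0.085}
scene 373.2386059253123 373.2386059253123 316.9694554939503 197.30662599392087 -0.06518853348692427
[[0.1805, 0.6407, -0.7462, 1.5049], [0.9834, -0.1027, 0.1496, -0.1942], [0.0192, -0.7609, -0.6486, 0.9851], [0.0, 0.0, 0.0, 1.0]]
top 391.2416243502435 391.2416243502435 317.11570367814153 196.47774143367292 -0.0368048855733041
[[-0.0089, -0.985, 0.1723, 0.312], [-0.9996, 0.0132, 0.0235, 0.0001], [-0.0254, -0.1721, -0.9848, 1.2083], [0.0, 0.0, 0.0, 1.0]]
wrist 340.41054080008854 340.41054080008854 323.39513436338376 201.3482891395435 -0.012499152753933889
[[0.0007, -0.9542, -0.2993, 0.0766], [1.0, 0.0008, -0.0003, 0.0], [0.0005, -0.2993, 0.9542, 0.0302], [0.0, 0.0, 0.0, 1.0]]
```

View pics/scene0.png

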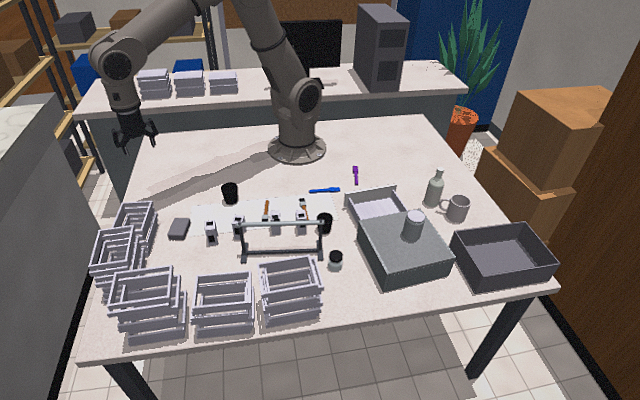

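View pics/top0.png

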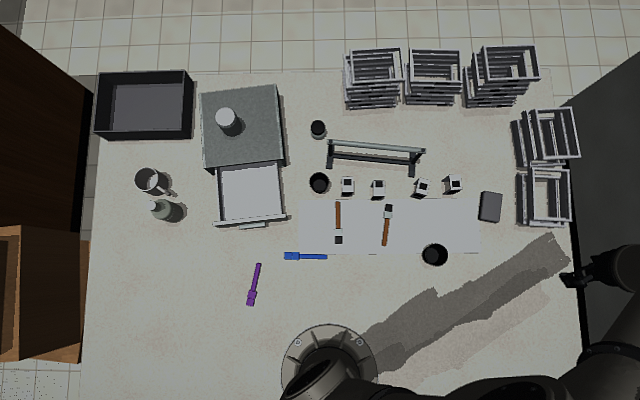

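View pics/wrist0.png

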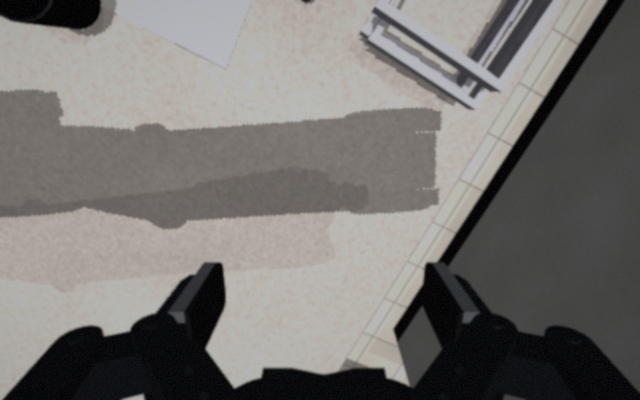

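The top view shows four brackets at (347,185), (378,188), (422,186) and (453,183), and two brown-handled brushes at (338,220) and (387,225). The blue (305,256) and purple (253,285) brushes are decoys. The rail is at (375,155) and the open drawer at (250,195). I'll enlarge this region to confirm.

Run:
```python
import cv2
a=cv2.imread("pics/top0.png"); cv2.imwrite("pics/top0a.png",cv2.resize(a[110:270,290:490],None,fx=4,fy=3.75,interpolation=cv2.INTER_CUBIC)[:600,:800])
cv2.imwrite("pics/top0b.png",cv2.resize(a[70:270,130:390],None,fx=3,fy=3,interpolation=cv2.INTER_CUBIC))
a=cv2.imread("pics/scene0.png"); cv2.imwrite("pics/scene0a.png",cv2.resize(a[160:290,180:420],None,fx=3.3,fy=3.3,interpolation=cv2.INTER_CUBIC))
```

```text
(no output)
```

View pics/top0a.png

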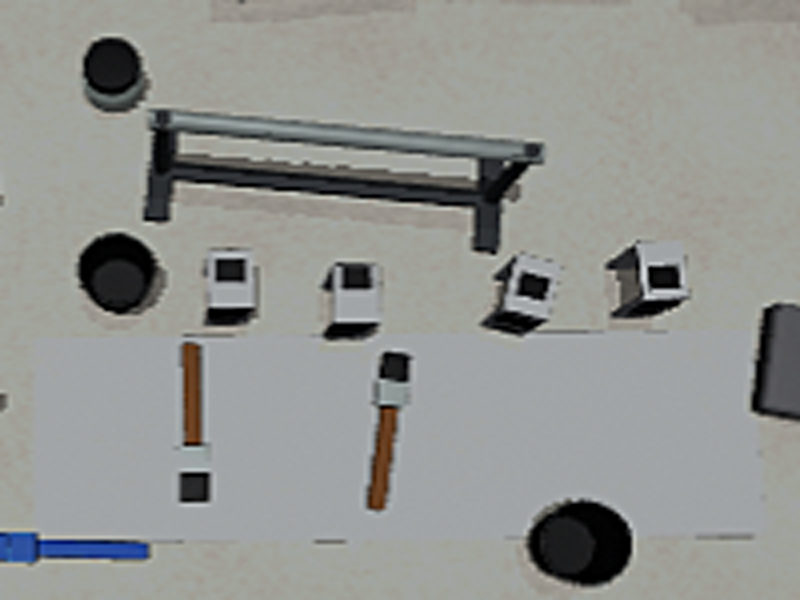

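View pics/top0b.png

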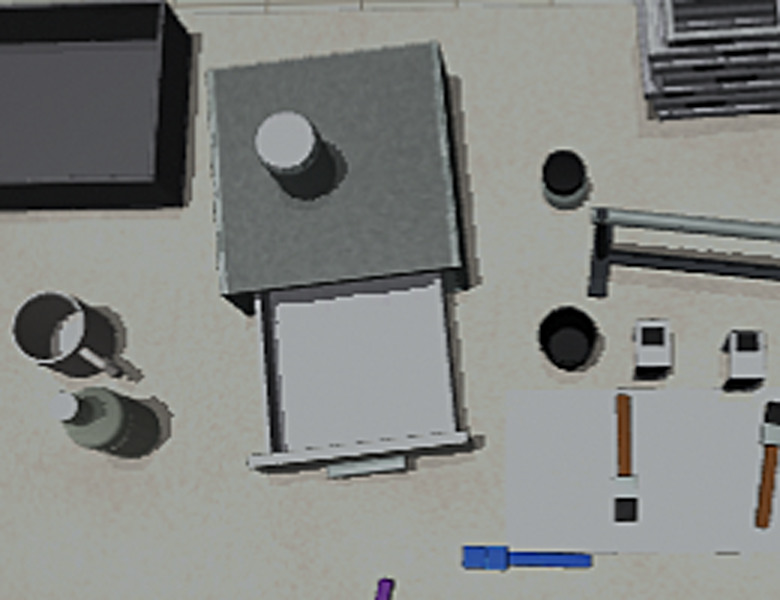

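View pics/scene0a.png

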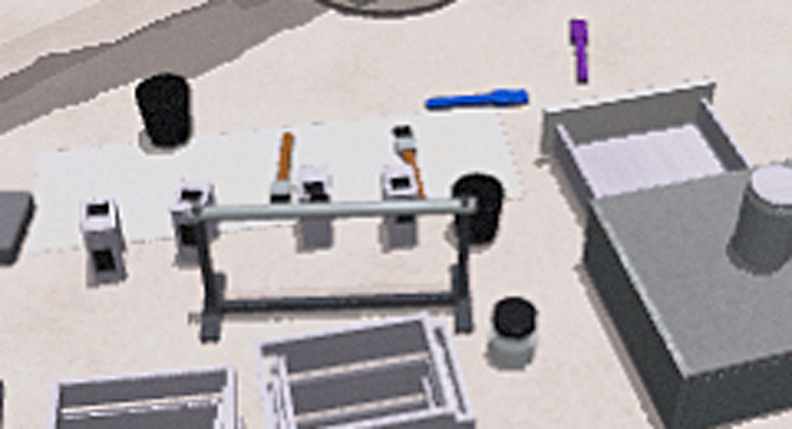

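```bash
cat > h.py <<'E'
import numpy as np, cv2, json, time
from scipy.spatial.transform import Rotation as R
from plant import manip, eoat, inverse_kinematics, sensors, vision, order
def snap(name,fn=None):
    s=sensors.get_state(); c=vision.capture(name)
    if name=="wrist":
        T=np.eye(4); T[:3,:3]=R.from_quat(s["tcp_rot"]).as_matrix(); T[:3,3]=s["eef_pos"]
        c["T"]=T@np.array(c["tool_from_camera"])
    if fn:
        cv2.imwrite(f"pics/{fn}.png",c["img"][:,:,::-1])
        np.savez(f"pics/{fn}.npz",**{k:np.array(c[k]) for k in("img","fx","fy","cx","cy","k1","T")})
    return c
def load(fn): 
    d=np.load(f"pics/{fn}.npz"); return {k:d[k] for k in d.files}
def KD(c): return np.array([[c["fx"],0,c["cx"]],[0,c["fy"],c["cy"]],[0,0,1.]],float),np.array([c["k1"],0,0,0],float)
def rays(c,px):
    K,D=KD(c); u=cv2.undistortPoints(np.array(px,float).reshape(-1,1,2),K,D).reshape(-1,2)
    d=np.c_[u,np.ones(len(u))]@c["T"][:3,:3].T
    return c["T"][:3,3],d
def onz(c,px,z):
    o,d=rays(c,px); t=(z-o[2])/d[:,2]; return o+d*t[:,None]
def proj(c,P):
    K,D=KD(c); Ti=np.linalg.inv(c["T"]); return cv2.projectPoints(np.array(P,float).reshape(-1,1,3),cv2.Rodrigues(Ti[:3,:3])[0],Ti[:3,3],K,D)[0].reshape(-1,2)
def tri(c1,p1,c2,p2):
    o1,d1=rays(c1,[p1]);o2,d2=rays(c2,[p2]); d1=d1[0];d2=d2[0]
    s,t=np.linalg.lstsq(np.c_[d1,-d2],o2-o1,rcond=None)[0]; a=o1+s*d1;b=o2+t*d2
    return (a+b)/2,np.linalg.norm(a-b)
def quat(yaw): # tool down, jaw (tool y) axis direction at world angle yaw
    y=np.array([np.cos(yaw),np.sin(yaw),0]); z=np.array([0,0,-1.]); x=np.cross(y,z)
    return R.from_matrix(np.c_[x,y,z]).as_quat()
def st():
    s=sensors.get_state(); print("t",round(s["clock"],1),"tcp",np.round(s["eef_pos"],4),"F",np.round(s["ft_force"],1),"w",round(s["gripper_width"],4)); return s
E
python3 - <<'E'
from h import *
c=snap("top","top1")
f=lambda P,z:np.round(onz(c,[(290+u/4,110+v/3.75) for u,v in P],z),3).tolist()
print("bar",f([(155,118),(540,152)],.14))
print("br",f([(230,278),(355,292),(530,285),(660,270)],.081))
print("brush",f([(193,343),(193,500),(396,355),(376,508)],.01))
g=lambda P,z:np.round(onz(c,[(130+u/3,70+v/3) for u,v in P],z),3).tolist()
print("front",g([(250,462),(470,437)],.081)); print("housing",g([(210,70),(438,43),(460,268)],.095),)
print("pot,jar",g([(567,338)],.07),g([(565,170)],.06))
print("pot0",f([(580,540)],.062),f([(780,330)],.03))
s=sensors.get_state()
for p,q in [((.62,-.1,.45),0),((.62,-.1,.45),np.pi),((.62,-.1,.45),-np.pi/2)]:
    print(inverse_kinematics(p,quat(q)))
E
```

```text
bar [[0.657, -0.009, 0.14], [0.626, -0.28, 0.14]]
br [[0.545, -0.063, 0.081], [0.533, -0.154, 0.081], [0.536, -0.282, 0.081], [0.547, -0.378, 0.081]]
brush [[0.505, -0.037, 0.01], [0.376, -0.034, 0.01], [0.493, -0.193, 0.01], [0.368, -0.173, 0.01]]
front [[0.432, 0.331, 0.081], [0.454, 0.116, 0.081]]
housing [[0.833, 0.384, 0.095], [0.857, 0.149, 0.095], [0.619, 0.125, 0.095]]
pot,jar [[0.553, 0.021, 0.07]] [[0.731, 0.022, 0.06]]
pot0 [[0.339, -0.312, 0.062]] [[0.507, -0.483, 0.03]]
[ 0.35430082  0.33957795 -0.3809136   1.64395507  0.13411701  1.18390912
 -0.05761557]
[-0.75838084  0.58157253  1.21576374  1.70752668 -0.57103228  1.26287798
 -2.55446853]
[ 0.17730778  0.32004572 -0.15261812  1.65526712  0.05196376  1.17024022
 -1.55874557]
```

Run:
```python
from h import *
manip.goto([0.56,-0.19,0.42],quat(-np.pi/2)); st()
snap("wrist","w1")
```

```text
t 2.0 tcp [ 0.5597 -0.191   0.42  ] F [0.2 0.4 0.6] w 0.0852
```

View pics/w1.png

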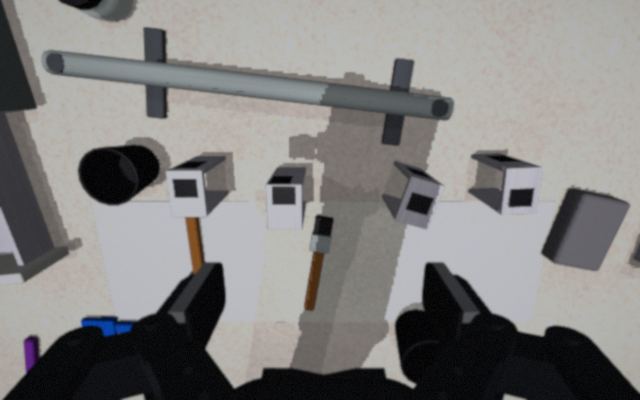

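The wrist view shows the bar from (50,62) to (445,107). The bracket crowns are near (188,190), (286,200), (419,202) and (520,188). I'll enlarge it to get the crown corners.

Run:
```python
import cv2
a=cv2.imread("pics/w1.png")
cv2.imwrite("pics/w1a.png",cv2.resize(a[140:240,155:315],None,fx=5,fy=5,interpolation=cv2.INTER_CUBIC))
cv2.imwrite("pics/w1b.png",cv2.resize(a[140:240,385:545],None,fx=5,fy=5,interpolation=cv2.INTER_CUBIC))
```

```text
(no output)
```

View pics/w1a.png

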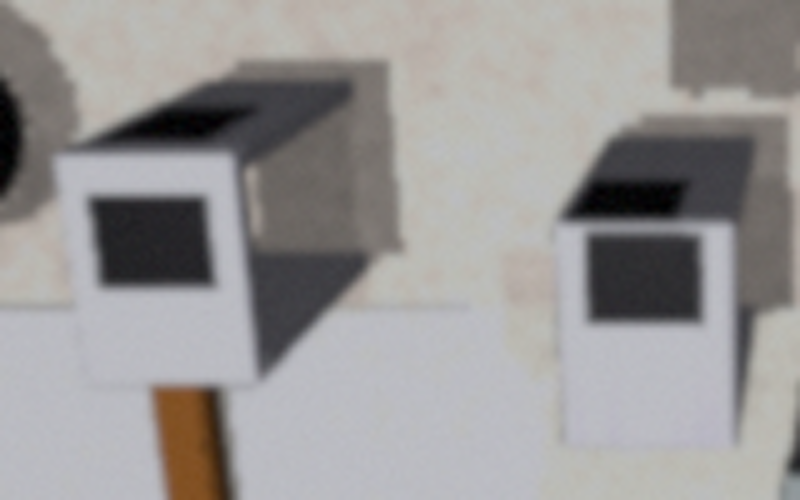

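View pics/w1b.png

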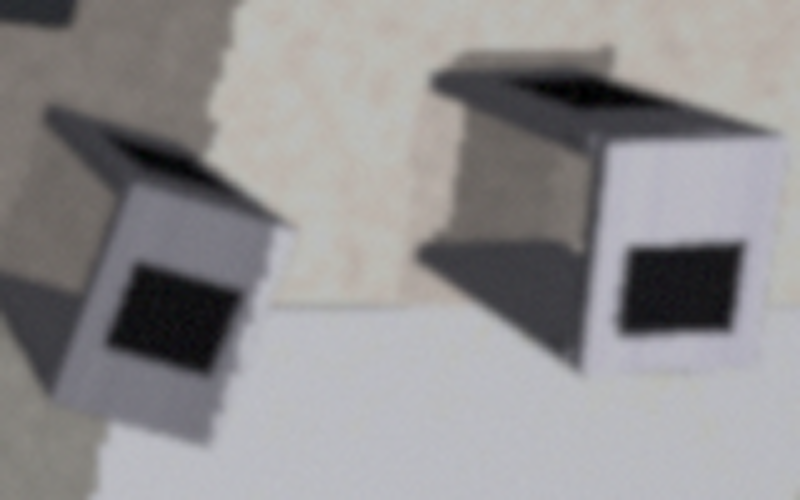

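Run:
```python
from h import *
c=load("w1")
Q={'A':(155,[(58,150),(240,150),(260,382),(83,384)]),'B':(155,[(558,215),(738,215),(738,445),(562,445)]),
'C':(385,[(125,185),(292,228),(208,445),(50,400)]),'D':(385,[(595,135),(785,133),(757,370),(578,375)])}
out={}
for k,(x0,q) in Q.items():
    P=onz(c,[(x0+(u-.5)/5+0.1,140+(v-.5)/5+.1) for u,v in q],.081)[:,:2]
    L=np.linalg.norm(np.roll(P,-1,0)-P,axis=1)
    ax=(P[0]+P[1]-P[2]-P[3]); yaw=np.arctan2(ax[1],ax[0]); ay=(P[0]+P[3]-P[1]-P[2]); yaw2=np.arctan2(-ay[0],ay[1])
    out[k]=[*P.mean(0),yaw]; print(k,np.round(P.mean(0),4),"yaw",round(yaw,3),round(yaw2,3),np.round(L,4))
# bar in wrist: ends axis ; use upper/lower edge midpoints at two columns
img=cv2.cvtColor(c["img"],cv2.COLOR_RGB2GRAY)
for col in (100,130,200,250,300):
    r=img[40:130,col].astype(int); print(col,r.tolist()[::1]) if col==250 else None
json.dump(out,open("br.json","w"))
```

```text
A [ 0.5469 -0.0621] yaw -0.027 0.005 [0.0338 0.0456 0.0344 0.0461]
B [ 0.5342 -0.1542] yaw -0.026 -0.0 [0.0337 0.0463 0.0344 0.0463]
C [ 0.5373 -0.2819] yaw -0.262 -0.271 [0.0331 0.0454 0.0329 0.0441]
D [ 0.5494 -0.3778] yaw 0.082 0.02 [0.0354 0.0467 0.0347 0.0473]
250 [183, 183, 184, 185, 184, 183, 183, 183, 183, 183, 185, 184, 184, 182, 183, 181, 181, 182, 180, 180, 180, 181, 182, 183, 183, 182, 173, 152, 132, 121, 119, 116, 109, 95, 94, 106, 117, 126, 134, 137, 141, 144, 142, 144, 144, 147, 146, 146, 146, 144, 138, 134, 129, 120, 112, 102, 100, 128, 157, 168, 170, 167, 168, 165, 163, 161, 163, 166, 169, 171, 174, 177, 181, 183, 181, 180, 178, 178, 179, 178, 177, 175, 176, 177, 178, 179, 180, 181, 182, 183]
```

Run:
```python
import cv2
a=cv2.imread("pics/w1.png")
cv2.imwrite("pics/w1c.png",cv2.resize(a[15:155,30:240],None,fx=3.8,fy=3.8,interpolation=cv2.INTER_CUBIC))
cv2.imwrite("pics/w1d.png",cv2.resize(a[30:170,260:470],None,fx=3.8,fy=3.8,interpolation=cv2.INTER_CUBIC))
```

```text
(no output)
```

View pics/w1c.png

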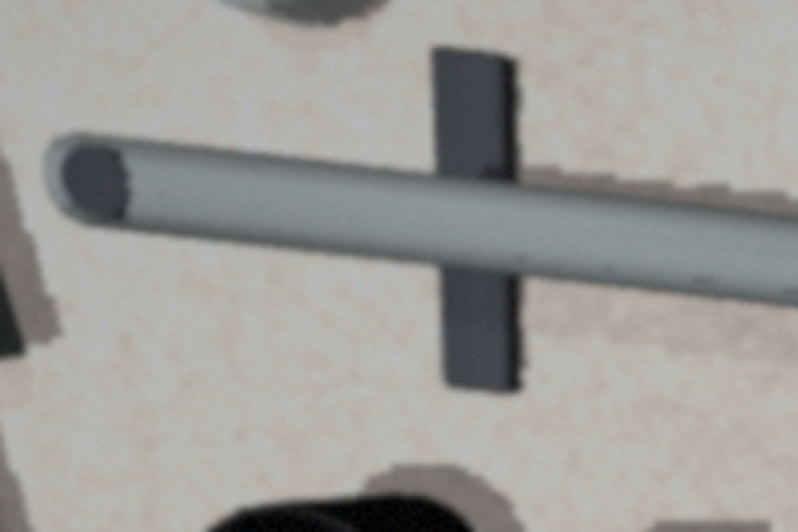

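View pics/w1d.png

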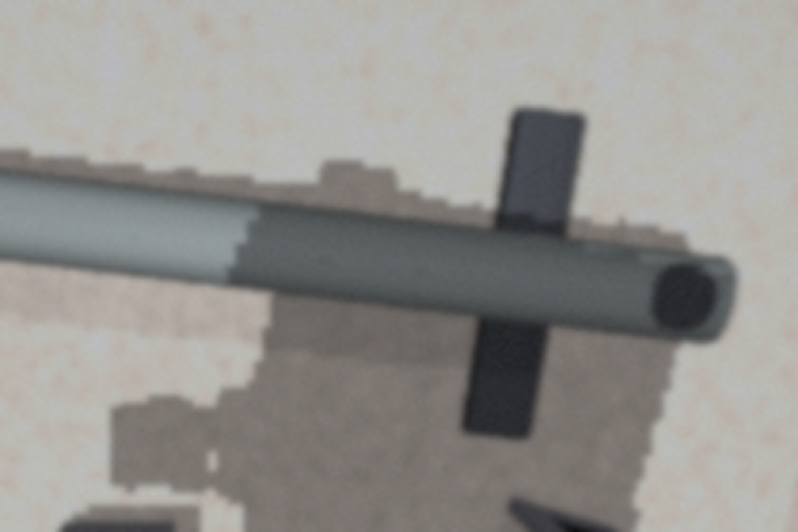

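Run:
```python
from h import *
c=load("w1")
P=onz(c,[(55,63.3),(439.7,108.2)],.147)[:,:2]; print("post tops",P, np.linalg.norm(P[0]-P[1]))
E_=onz(c,[(108.9,68.4),(286.3,89.5)],.14)[:,:2]; print(E_)
# midpoints by edge detection at col 200,350
g=cv2.cvtColor(c["img"],cv2.COLOR_RGB2GRAY).astype(int)
for col in (200,250,300):
    d=np.diff(cv2.GaussianBlur(g.astype(np.float32),(5,5),0)[40:130,col]); a=40+d.argmin()+.5; b=40+d.argmax()+.5
    print(col,a,b,onz(c,[(col,(a+b)/2)],.14)[0,:2])
m=P.mean(0); v=P[0]-P[1]; print("mid",m,"yaw",np.arctan2(-v[0],v[1]))
t=load("top1"); print(proj(t,[[*P[0],.147],[*P[1],.147]]))
```

```text
post tops [[ 0.65696965 -0.01160017]
 [ 0.62742196 -0.27134905]] 0.261424071353119
[[ 0.65401318 -0.04329344]
 [ 0.63974914 -0.16522362]]
200 62.5 91.5 [ 0.64812378 -0.10574329]
250 67.5 97.5 [ 0.6444215  -0.14015858]
300 74.5 103.5 [ 0.64007094 -0.17479459]
mid [ 0.64219581 -0.14147461] yaw -0.11326792187282986
[[329.69003503 140.79769793]
 [422.51548151 149.5294697 ]]
```

```bash
cat >> h.py <<'E'
RM=np.array([.6425,-.1415]); RY=-.113; RV=np.array([-np.sin(RY),np.cos(RY)])
ZG=.062
def hang(k,s,pos,yaw):
    q=quat(yaw); x,y=pos
    eoat.command_gripper(.085,30)
    manip.goto([x,y,.155+.20],q)
    manip.move_linear([x,y,.155+ZG],velocity=.2)
    eoat.command_gripper(.03,35); a=st(); print(k,"grip width",a["gripper_width"])
    manip.move_linear([x,y,.155+ZG+.185],velocity=.2)
    b=RM+s*RV
    manip.goto([*b,.155+ZG+.185],quat(RY)); st()
E
python3 - <<'E'
from h import *
for s in (.084,.028,-.028,-.084):
    b=RM+s*RV
    for z in (.135,.247): print(s,z,np.round(inverse_kinematics([*b,.155+z],quat(RY)),2))
hang('A',.084,(.547,-.0621),-.01)
snap("wrist","hA"); snap("scene","hAs")
E
```

```text
0.084 0.135 [ 0.25  0.53 -0.35  1.73  0.22  0.92 -0.3 ]
0.084 0.247 [ 0.26  0.42 -0.36  1.64  0.16  1.12 -0.26]
0.028 0.135 [ 0.32  0.53 -0.33  1.73  0.21  0.92 -0.21]
0.028 0.247 [ 0.33  0.42 -0.34  1.64  0.15  1.11 -0.16]
-0.028 0.135 [ 0.39  0.54 -0.32  1.72  0.2   0.92 -0.12]
-0.028 0.247 [ 0.4   0.43 -0.32  1.62  0.14  1.12 -0.07]
-0.084 0.135 [ 0.46  0.55 -0.3   1.69  0.19  0.93 -0.02]
-0.084 0.247 [ 0.46  0.44 -0.3   1.6   0.14  1.12  0.02]
t 4.7 tcp [ 0.5472 -0.0622  0.2179] F [-2.   0.   9.3] w 0.0456
A grip width 0.04557407198798272
t 6.3 tcp [ 0.6522 -0.0577  0.3999] F [-0.2 -0.2 -0.8] w 0.0458
```

View pics/hA.png

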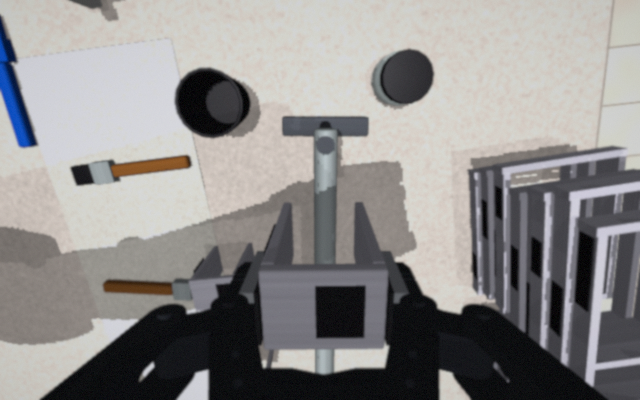

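View pics/hAs.png

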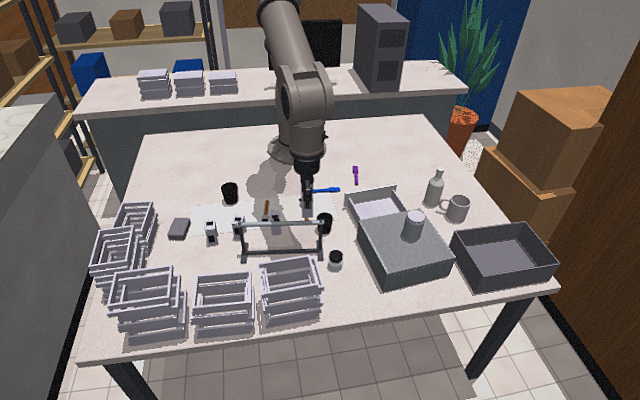

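The bar (col ~325) sits centred between the bracket's legs (cols 262–386). I'll lower it.

```bash
cat >> h.py <<'E'
def lower(s):
    b=RM+s*RV
    manip.move_linear([*b,.155+ZG+.085],velocity=.15)
    for z in (.078,.075,.0735,.0725):
        manip.move_linear([*b,.155+ZG+z],velocity=.06); a=sensors.get_state(); f=a["ft_force"]
        if abs(f[2])>4 or np.hypot(f[0],f[1])>6: print("contact",z,np.round(f,1)); break
    a=st(); 
    eoat.command_gripper(.056); manip.wait(.3)
    eoat.command_gripper(.080)
    e=a["eef_pos"]; manip.move_linear([e[0],e[1],.155+.24],velocity=.2); st()
E
python3 - <<'E'
from h import *
lower(.084); snap("wrist","lA"); snap("scene","lAs")
a=cv2.imread("pics/lAs.png"); cv2.imwrite("pics/lAsa.png",cv2.resize(a[160:290,180:420],None,fx=3.3,fy=3.3))
E
```

```text
contact 0.0735 [-1.2  0.3  5.2]
t 8.0 tcp [ 0.6521 -0.058   0.2909] F [-1.2  0.3  5.2] w 0.0456
t 9.6 tcp [ 0.6519 -0.058   0.3947] F [ 0.3  0.3 -0.8] w 0.0797
```

View pics/lA.png

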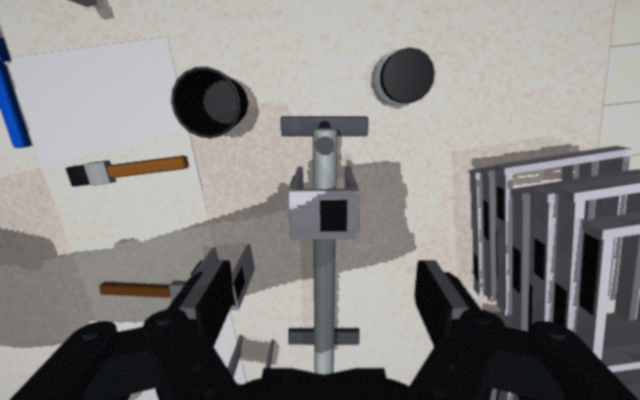

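View pics/lAsa.png

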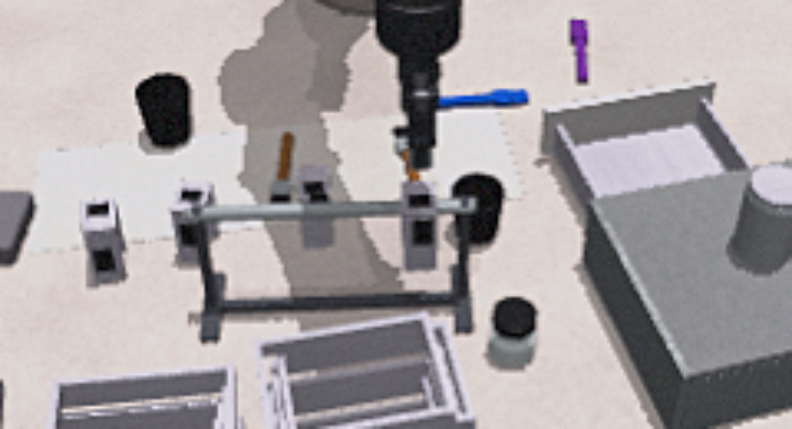

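The first bracket hangs level astride the bar at (325,215) in the wrist view. B is next, then C and D, with a look at each.

Run:
```python
from h import *
hang('B',.028,(.5342,-.1542),-.013); snap("wrist","hB"); lower(.028)
hang('C',-.028,(.5373,-.2819),-.265); snap("wrist","hC"); snap("scene","hCs")
a=np.hstack([cv2.imread("pics/hB.png"),cv2.imread("pics/hC.png")]); cv2.imwrite("pics/hBC.png",cv2.resize(a,(800,250)))
```

```text
t 11.9 tcp [ 0.5344 -0.1543  0.2179] F [-2.   1.   8.7] w 0.0455
B grip width 0.045467420613976614
t 13.5 tcp [ 0.646  -0.1131  0.4001] F [-0.2 -0.2 -0.5] w 0.0454
contact 0.0725 [-5.5 -0.5 16.4]
t 15.4 tcp [ 0.6458 -0.1136  0.2907] F [-5.5 -0.5 16.4] w 0.0455
t 17.0 tcp [ 0.6456 -0.1136  0.3948] F [ 0.9  0.3 -0.4] w 0.0801
t 19.3 tcp [ 0.5375 -0.2821  0.218 ] F [-2.1  1.9  9.7] w 0.0459
C grip width 0.045920692374779325
t 21.1 tcp [ 0.6396 -0.1686  0.4007] F [-0.9 -0.2 -1.5] w 0.0459
```

View pics/hBC.png

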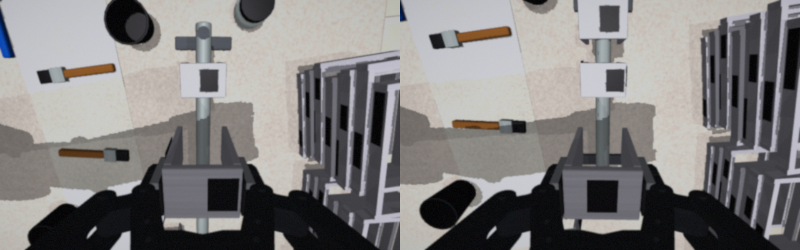

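A and B hang side by side with a gap, and C is centred over the bar (bar col ~602 between legs 562–640). I'll lower C, then do D.

```bash
sed -i 's/(.078,.075,.0735,.0725)/(.077,.075,.074,.0735,.073)/' h.py
python3 - <<'E'
from h import *
lower(-.028)
hang('D',-.084,(.5494,-.3778),.05); snap("wrist","hD"); lower(-.084)
manip.goto([0.50,-0.12,0.42],quat(-np.pi/2)); snap("wrist","w2"); snap("scene","s2")
a=cv2.imread("pics/s2.png"); cv2.imwrite("pics/s2a.png",cv2.resize(a[160:290,180:420],None,fx=3.3,fy=3.3))
E
```

```text
contact 0.0735 [-2.5  0.7  5.2]
t 23.0 tcp [ 0.6394 -0.1693  0.291 ] F [-2.5  0.7  5.2] w 0.0459
t 24.6 tcp [ 0.6392 -0.1693  0.3946] F [ 0.5  0.6 -0.1] w 0.0799
t 27.0 tcp [ 0.5496 -0.378   0.218 ] F [-2.3 -0.3  6.6] w 0.0457
D grip width 0.04573931721231553
t 28.8 tcp [ 0.633  -0.2248  0.4009] F [-0.8 -0.4 -1.2] w 0.0454
contact 0.0735 [-1.6  0.5  5.5]
t 30.7 tcp [ 0.6331 -0.225   0.291 ] F [-1.6  0.5  5.5] w 0.0456
t 32.4 tcp [ 0.6328 -0.2249  0.3947] F [ 0.1 -0.1 -0.4] w 0.08
```

View pics/w2.png

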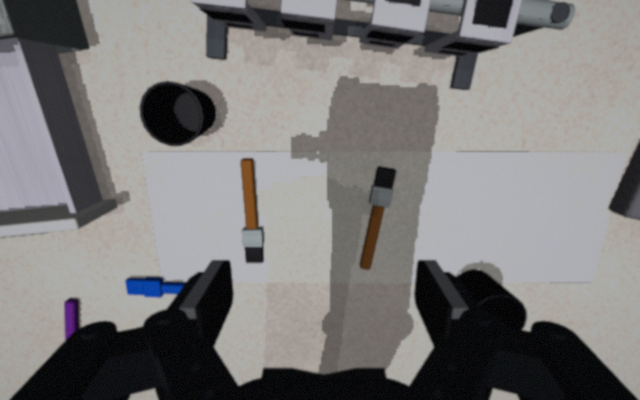

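View pics/s2a.png

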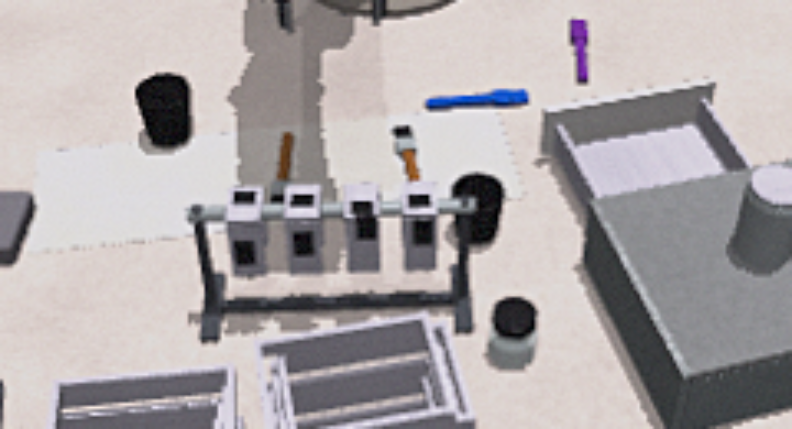

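View pics/hD.png

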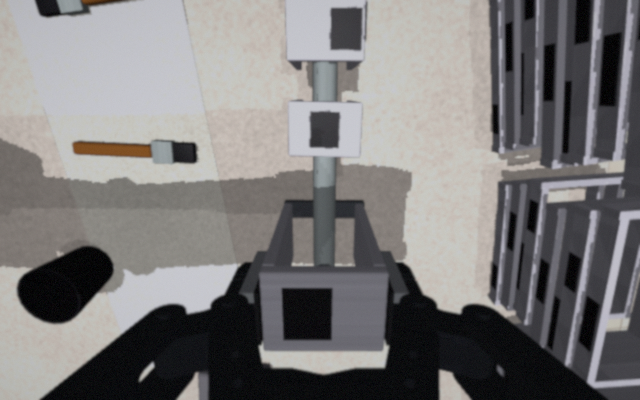

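All four brackets hang spaced along the bar at scene-crop (245,195), (303,200), (362,200) and (420,195). Now I'll measure the brushes with colour masks and look at the drawer from above.

```bash
cat >> h.py <<'E'
def brushes(c):
    hsv=cv2.cvtColor(c["img"],cv2.COLOR_RGB2HSV)
    m=cv2.inRange(hsv,(5,130,40),(18,255,255)); out=[]
    for k in cv2.findContours(m,cv2.RETR_EXTERNAL,cv2.CHAIN_APPROX_NONE)[0]:
        if cv2.contourArea(k)<40: continue
        P=onz(c,k.reshape(-1,2),.012)[:,:2].astype(np.float32)
        (ce,wh,an)=cv2.minAreaRect(P*1000); b=cv2.boxPoints((ce,wh,an))/1000
        M=k.reshape(-1,2).mean(0)
        L=max(wh); i=0 if np.linalg.norm(b[1]-b[0])<np.linalg.norm(b[2]-b[1]) else 1
        ax=(b[(i+2)%4]-b[i+1])if False else (b[(i+2)%4]+b[(i+3)%4]-b[i]-b[(i+1)%4]); ax/=np.linalg.norm(ax)
        if 40<L<140: out.append(dict(c=np.array(ce)/1000,yaw=np.arctan2(ax[1],ax[0]),L=L,W=min(wh),px=M))
    return out
E
python3 - <<'E'
from h import *
c=load("w2")
for b in brushes(c): print(b)
for n,(p,q) in {'b0':((249,160),(254,262)),'b1':((386,168),(366,268))}.items():
    P=onz(c,[p,q],.012); print(n,P[:,:2],np.linalg.norm(P[0]-P[1]))
print([b for b in brushes(snap("top","top2"))])
manip.goto([0.50,0.22,0.42],quat(-np.pi/2)); snap("wrist","w3")
E
```

```text
{'c': array([ 0.41211481, -0.1773083 ]), 'yaw': np.float32(2.9788773), 'L': 80.81648254394531, 'W': 12.024309158325195, 'px': array([371.22794118, 236.54411765])}
{'c': array([ 0.46560709, -0.0343934 ]), 'yaw': np.float32(0.013718324), 'L': 81.95369720458984, 'W': 12.350839614868164, 'px': array([249.13815789, 193.99342105])}
b0 [[ 0.50653469 -0.03664818]
 [ 0.3796184  -0.03471212]] 0.1269310610017721
b1 [[ 0.49771029 -0.19062756]
 [ 0.37166015 -0.17304689]] 0.12727024891898386
[{'c': array([ 0.46296344, -0.0336622 ]), 'yaw': np.float32(3.1244245), 'L': 80.57064819335938, 'W': 9.273299217224121, 'px': array([337.53571429, 214.51785714])}]
```

View pics/w3.png

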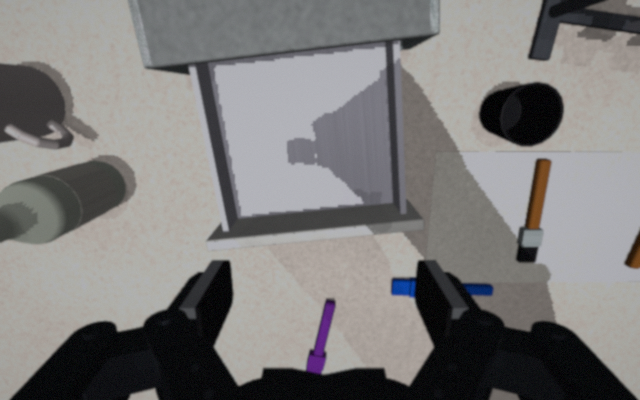

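View pics/top2.png

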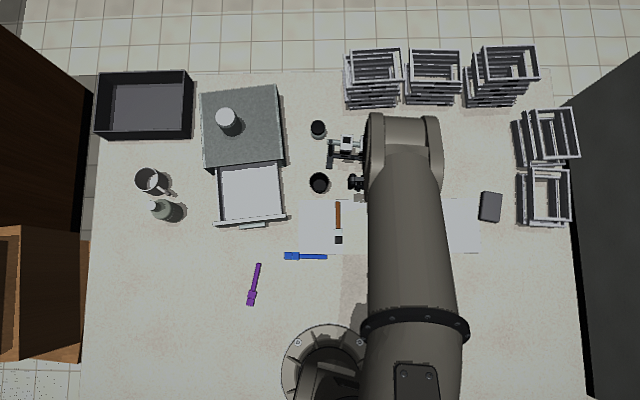

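The drawer floor spans (215,60)–(392,205) in this view. The panel's outer edge runs from (208,246) to (422,230), and the housing edge from (147,68) to (437,33). No third brown brush is in view.

Run:
```python
import cv2
a=cv2.imread("pics/w3.png")
cv2.imwrite("pics/w3a.png",cv2.resize(a[20:260,130:450],None,fx=2.5,fy=2.5,interpolation=cv2.INTER_CUBIC))
from h import *
for b in brushes(load("w3")): print(b)
```

```text
{'c': array([ 0.39195129, -0.16369351]), 'yaw': np.float32(0.27603072), 'L': 44.43522644042969, 'W': 14.730813980102539, 'px': array([635.53246753, 252.03896104])}
{'c': array([ 0.4659595 , -0.03004119]), 'yaw': np.float32(0.009942668), 'L': 82.43407440185547, 'W': 14.718890190124512, 'px': array([537.55194805, 194.        ])}
```

View pics/w3a.png

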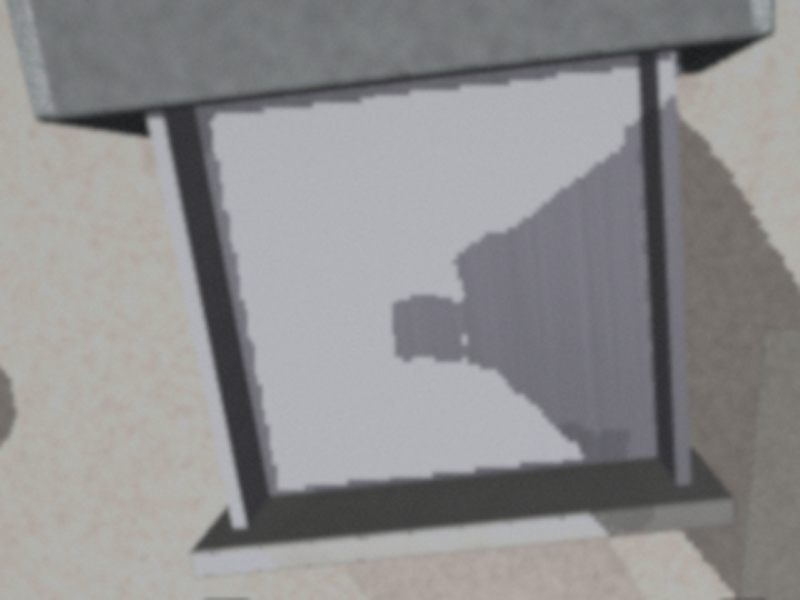

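Run:
```python
from h import *
c=load("w3"); f=lambda P,z: onz(c,[(130+u/2.5,20+v/2.5) for u,v in P],z)[:,:2]
o=f([(195,574),(732,524)],.081); i=f([(195,550),(732,498)],.081); h=f([(40,118),(772,35)],.095); fl=f([(270,495),(657,460)],.022)
for n,p in zip(("out","in","house","floor"),(o,i,h,fl)):
    v=p[0]-p[1]; print(n,np.round(p,4).tolist(),"mid",np.round(p.mean(0),4),"len",round(np.linalg.norm(v),4),"yaw",round(np.arctan2(-v[0],v[1]),3))
```

```text
out [[0.4299, 0.3336], [0.4512, 0.1215]] mid [0.4406 0.2275] len 0.2132 yaw 0.1
in [[0.4403, 0.3325], [0.462, 0.1224]] mid [0.4512 0.2275] len 0.2112 yaw 0.103
house [[0.5988, 0.3624], [0.6229, 0.1274]] mid [0.6109 0.2449] len 0.2362 yaw 0.102
floor [[0.4417, 0.3169], [0.4585, 0.1398]] mid [0.4501 0.2283] len 0.1779 yaw 0.094
```

```bash
cat >> h.py <<'E'
FO=np.array([.4406,.2275]); UY=.101; UX=np.array([np.cos(UY),np.sin(UY)]); UN=np.array([-UX[1],UX[0]])
def look(fn,p=(.50,-.12)):
    manip.goto([*p,.42],quat(-np.pi/2)); c=snap("wrist",fn); return c
def pick(g,byaw):
    q=quat(byaw-np.pi/2)
    eoat.command_gripper(.045,25)
    manip.goto([*g,.155+.11],q); manip.move_linear([*g,.178],velocity=.12); st()
    eoat.command_gripper(.0,25); a=st()
    manip.move_linear([*g,.155+.17],velocity=.15); st()
E
python3 - <<'E'
from h import *
for t in (.06,.11):
    p=FO+t*UX
    for z in (.2,.34): print(t,z,np.round(inverse_kinematics([*p,z],quat(UY)),2))
for g,y in (((.4485,-.033),0.),((.4293,-.1802),-.155)):
    for z in (.178,.325): print(g,z,np.round(inverse_kinematics([*g,z],quat(y-np.pi/2)),2))
c=look("w4"); B=brushes(c); print(B)
E
```

```text
0.06 0.2 [-0.09  0.56 -0.58  2.    0.47  0.71 -0.86]
0.06 0.34 [-0.02  0.36 -0.65  1.92  0.27  0.95 -0.69]
0.11 0.2 [-0.08  0.62 -0.58  1.9   0.48  0.76 -0.82]
0.11 0.34 [-0.02  0.44 -0.63  1.81  0.31  0.99 -0.68]
(0.4485, -0.033) 0.178 [ 0.14  0.44 -0.24  2.25  0.22  0.48 -1.85]
(0.4485, -0.033) 0.325 [ 0.18  0.17 -0.27  2.16  0.06  0.82 -1.7 ]
(0.4293, -0.1802) 0.178 [ 0.41  0.45 -0.18  2.22  0.16  0.48 -1.62]
(0.4293, -0.1802) 0.325 [ 0.39  0.19 -0.14  2.13  0.04  0.82 -1.5 ]
[{'c': array([ 0.41195917, -0.17738098]), 'yaw': np.float32(2.9797218), 'L': 80.82363891601562, 'W': 12.006896018981934, 'px': array([372.25925926, 236.82222222])}, {'c': array([ 0.46589404, -0.03437149]), 'yaw': np.float32(0.016433572), 'L': 82.0427017211914, 'W': 12.23194694519043, 'px': array([250.26973684, 194.00657895])}]
```

Neither brush has moved. I'll pick brush0, the brown handle with black bristles at w4 (250,194). The blue and purple ones aren't wanted.

Run:
```python
from h import *
pick((.4485,-.033),0.0)
p=FO+.060*UX+.005*UN
manip.goto([*p,.34],quat(UY)); st(); snap("wrist","p0"); snap("scene","p0s")
```

```text
t 38.6 tcp [ 0.4489 -0.0331  0.1786] F [-1.2 -0.7 -0.8] w 0.0448
t 39.0 tcp [ 0.4487 -0.0331  0.1787] F [-1.6 -1.   9.3] w 0.0129
t 40.1 tcp [ 0.4482 -0.033   0.3243] F [ 0.3 -0.5 -0.4] w 0.0133
t 41.2 tcp [0.4999 0.2374 0.3393] F [ 0.  -0.8 -0.1] w 0.0128
```

View pics/p0.png

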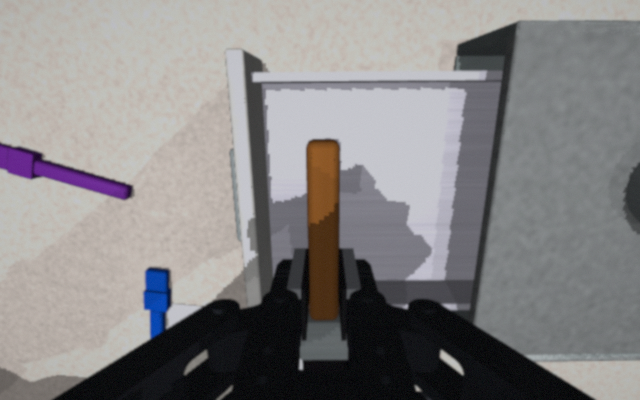

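```bash
cat >> h.py <<'E'
def laydown(p,op=.035):
    manip.move_linear([*p,.215],velocity=.15)
    for z in (.206,.203,.2015):
        manip.move_linear([*p,z],velocity=.05); a=sensors.get_state()
        if abs(a["ft_force"][2])>4: break
    st(); eoat.command_gripper(op); manip.wait(.2)
    manip.move_linear([*p,.36],velocity=.2); st()
E
python3 - <<'E'
from h import *
laydown(FO+.060*UX+.005*UN)
snap("wrist","q0")
c=look("w5"); print(brushes(c))
E
```

```text
t 43.1 tcp [0.4998 0.2385 0.2014] F [-0.1  0.3 -0.6] w 0.0133
t 44.6 tcp [0.4995 0.2382 0.3589] F [-0.8  0.2  0.1] w 0.0349
[{'c': array([ 0.42449045, -0.17943979]), 'yaw': np.float32(2.9809086), 'L': 55.63796615600586, 'W': 11.961112022399902, 'px': array([374.2020202 , 227.72727273])}]
```

View pics/q0.png

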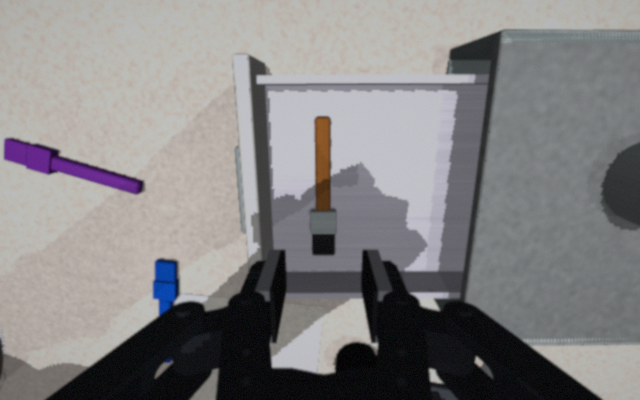

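Brush0 lies flat inside the drawer at (323,185). Brush1's visible handle end hasn't moved; its near part is hidden by a finger. I'll pick it now.

Run:
```python
from h import *
pick((.4292,-.1802),-.158)
p=FO+.112*UX-.005*UN
manip.goto([*p,.34],quat(UY)); st(); snap("wrist","p1")
```

```text
t 48.0 tcp [ 0.4296 -0.1802  0.1787] F [ 0.7 -0.9 -0.6] w 0.045
t 48.3 tcp [ 0.4294 -0.1803  0.1787] F [-1.2  1.1  9.3] w 0.0131
t 49.5 tcp [ 0.4289 -0.1801  0.3243] F [ 0.7  0.1 -0.8] w 0.0129
t 51.1 tcp [0.5529 0.2325 0.3397] F [-0.2 -0.5 -0.6] w 0.013
```

View pics/p1.png

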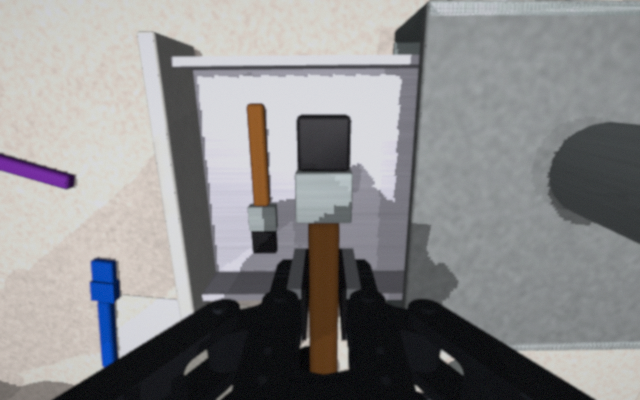

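Run:
```python
from h import *
laydown(FO+.112*UX-.005*UN,.03)
c=look("w6",(.49,.21)); snap("scene","s6"); snap("top","top6")
```

```text
t 52.9 tcp [0.5525 0.2338 0.2014] F [ 0.3  0.8 -0.4] w 0.0131
t 54.4 tcp [0.5523 0.2335 0.3589] F [-0.3 -0.4 -0.7] w 0.0298
```

View pics/w6.png

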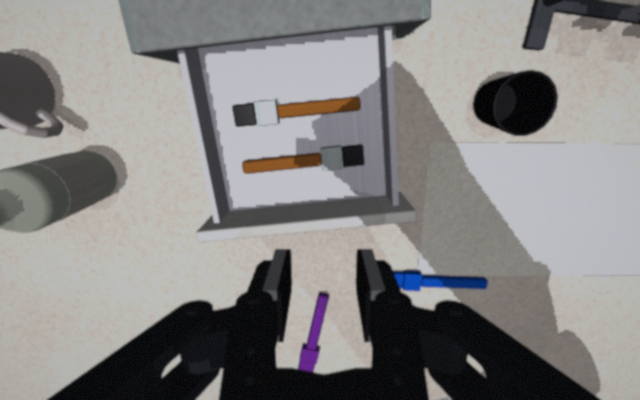

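View pics/top6.png

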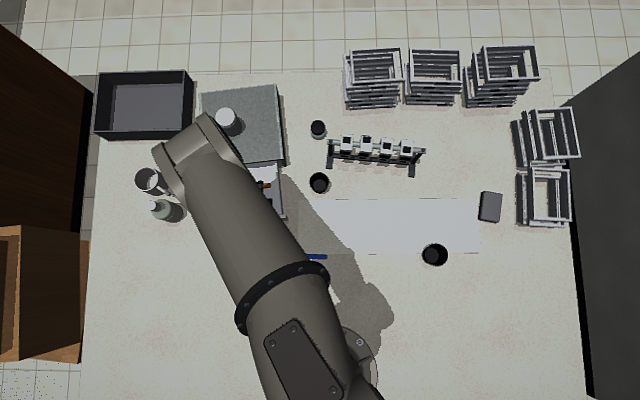

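View pics/s6.png

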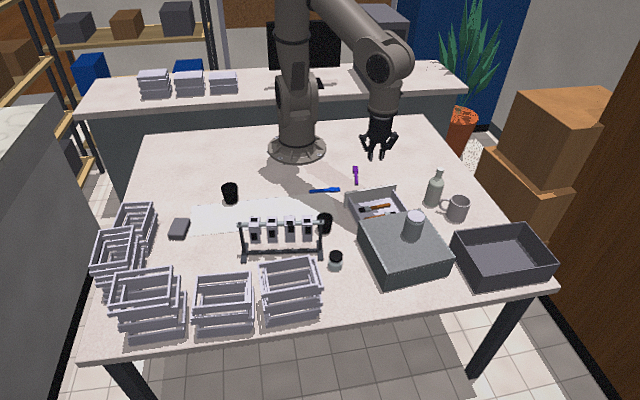

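Both brushes lie in the drawer, clear of each other and of the housing edge. Before pushing, I'll check the can's clearance and the IK along the push.

Run:
```python
from h import *
c=load("top1"); d=onz(c,[(230,119)],.185)[0,:2]-FO; print("can t,n",d@UX,d@UN)
for y in (UY-np.pi/2,UY,UY+np.pi/2):
  for t in (-.05,-.011,.08,.162):
    r=inverse_kinematics([*(FO+t*UX),.226],quat(y)); print(round(y,2),t,None if r is None else np.round(r,2))
```

```text
can t,n 0.2745306649581357 0.009363798539470574
-1.47 -0.05 [-0.25  0.37 -0.47  2.22  0.29  0.61 -2.4 ]
-1.47 -0.011 [-0.24  0.41 -0.45  2.15  0.29  0.64 -2.36]
-1.47 0.08 [-0.2   0.51 -0.42  1.96  0.31  0.73 -2.28]
-1.47 0.162 [-0.18  0.61 -0.41  1.77  0.32  0.82 -2.22]
0.1 -0.05 [-0.09  0.4  -0.67  2.21  0.41  0.65 -0.95]
0.1 -0.011 [-0.07  0.45 -0.66  2.14  0.43  0.69 -0.91]
0.1 0.08 [-0.03  0.56 -0.64  1.95  0.47  0.78 -0.84]
0.1 0.162 [-0.02  0.67 -0.64  1.76  0.5   0.88 -0.78]
1.67 -0.05 [ 0.2   0.53 -1.03  2.2   0.67  0.77  0.39]
1.67 -0.011 [ 0.22  0.59 -1.03  2.12  0.71  0.82  0.42]
1.67 0.08 [ 0.23  0.72 -1.03  1.93  0.77  0.95  0.49]
1.67 0.162 [ 0.22  0.83 -1.03  1.75  0.82  1.06  0.56]
```

Run:
```python
from h import *
y=UY+np.pi/2
eoat.command_gripper(0.,30)
p=lambda t:[*(FO+t*UX),.226]
manip.goto([*(FO-.055*UX),.42],quat(y)); manip.move_linear(p(-.055),velocity=.2)
s=st(); f0=s["ft_force"].copy() if hasattr(s["ft_force"],'copy') else np.array(s["ft_force"])
for t in np.arange(-.03,.011,.004):
    manip.move_linear(p(t),velocity=.03); a=sensors.get_state(); f=-(np.array(a["ft_force"])-f0)[:2]@UX
    print(round(t,3),round(f,1),end="; ")
st(); snap("scene","d0"); snap("wrist","d0w")
```

```text
t 60.2 tcp [0.3861 0.2222 0.2266] F [ 0.2 -0.3  1.2] w -0.0001
-0.03 0.4; -0.026 0.4; -0.022 0.6; -0.018 -0.3; -0.014 0.4; -0.01 -0.1; -0.006 -0.5; -0.002 1.3; 0.002 -0.2; 0.006 -0.4; 0.01 0.3; t 64.0 tcp [0.4508 0.2285 0.226 ] F [-0.1  0.2 -0.9] w 0.0
```

```bash
python3 -c "
import cv2
a=cv2.imread('pics/d0.png'); cv2.imwrite('pics/d0a.png',cv2.resize(a[130:290,300:480],None,fx=3.7,fy=3.7))"
```

```text
(no output)
```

View pics/d0a.png

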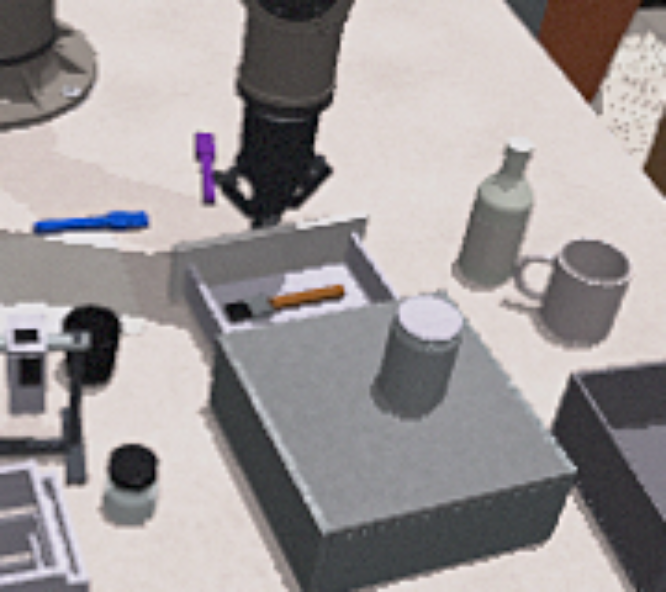

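Run:
```python
from h import *
p=lambda t:[*(FO+t*UX),.226]
manip.move_linear(p(.06),velocity=.04); st(); manip.move_linear(p(.125),velocity=.04); st()
snap("top","d1t"); snap("scene","d1")
a=cv2.imread('pics/d1.png'); cv2.imwrite('pics/d1a.png',cv2.resize(a[130:290,300:480],None,fx=3.7,fy=3.7))
```

```text
t 65.5 tcp [0.5003 0.2334 0.226 ] F [-0.6 -0.1 -0.4] w 0.0003
t 67.3 tcp [0.5649 0.24   0.226 ] F [-0.8  0.5  0.4] w 0.0002
```

View pics/d1a.png

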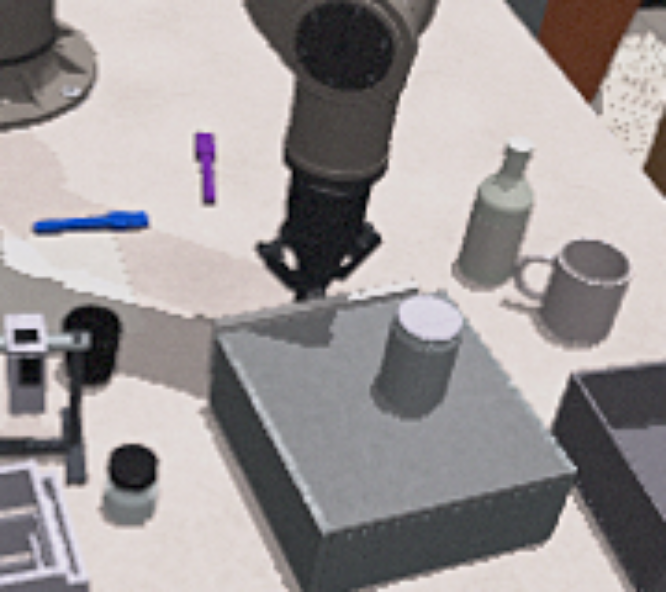

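Run:
```python
from h import *
p=lambda t:[*(FO+t*UX),.226]
for t in np.arange(.127,.1701,.0015):
    manip.move_linear(p(t),velocity=.015); a=sensors.get_state(); f=-np.array(a["ft_force"])[:2]@UX
    tt=(np.array(a["eef_pos"])[:2]-FO)@UX
    print(f"{t:.4f} {tt:.4f} {f:.1f}",end="; ")
    if f>18: break
st(); snap("scene","d2")
a=cv2.imread('pics/d2.png'); cv2.imwrite('pics/d2a.png',cv2.resize(a[130:290,300:480],None,fx=3.7,fy=3.7))
```

```text
0.1270 0.1272 -0.4; 0.1285 0.1286 0.4; 0.1300 0.1301 -0.5; 0.1315 0.1316 0.7; 0.1330 0.1331 -0.3; 0.1345 0.1346 -0.3; 0.1360 0.1361 -0.3; 0.1375 0.1376 0.8; 0.1390 0.1391 -0.0; 0.1405 0.1406 -0.2; 0.1420 0.1421 0.5; 0.1435 0.1436 0.1; 0.1450 0.1451 0.5; 0.1465 0.1464 3.0; 0.1480 0.1477 5.3; 0.1495 0.1493 5.5; 0.1510 0.1510 2.8; 0.1525 0.1527 2.1; 0.1540 0.1542 0.4; 0.1555 0.1558 -1.1; 0.1570 0.1572 0.3; 0.1585 0.1580 5.1; 0.1600 0.1586 13.5; 0.1615 0.1590 18.5; t 73.4 tcp [0.5987 0.2443 0.2248] F [-18.7   1.4  -1. ] w 0.0
```

View pics/d2a.png

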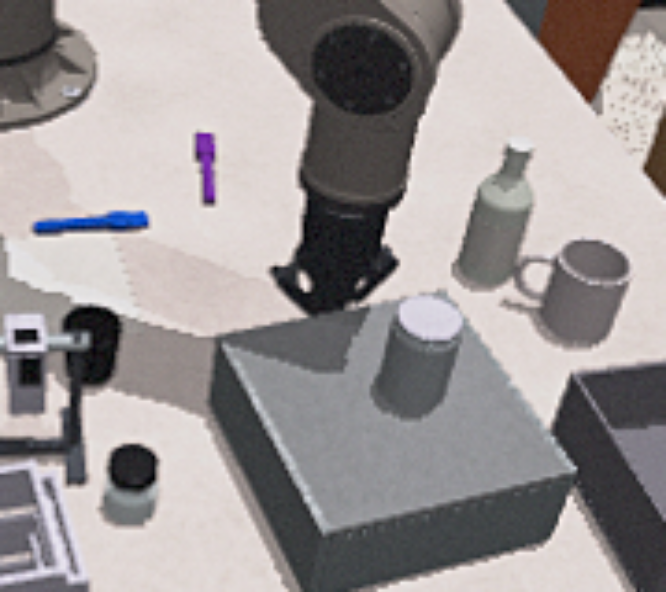

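The detent peak (5.5 N near t=0.149) was followed by a release and then a hard stop at t≈0.1585, which matches fully home. I'll back off and check everything.

Run:
```python
from h import *
p=lambda t,z:[*(FO+t*UX),z]
manip.move_linear(p(.10,.226),velocity=.08); manip.move_linear(p(.06,.42),velocity=.2)
snap("wrist","e0")
manip.goto([.42,-.05,.45],quat(-np.pi/2)); snap("wrist","e1"); 
manip.goto_joints([0.965,0.426,0.074,1.606,-0.034,1.111,-0.067]); st()
snap("top","e2"); snap("scene","e3")
a=cv2.imread("pics/e2.png")[60:280,130:450]; b=cv2.imread("pics/top0.png")[60:280,130:450]
cv2.imwrite("pics/e2a.png",cv2.resize(a,None,fx=2.5,fy=2.5,interpolation=cv2.INTER_CUBIC))
a=cv2.imread("pics/e3.png"); cv2.imwrite("pics/e3a.png",cv2.resize(a[160:290,180:480],None,fx=2.66,fy=2.66,interpolation=cv2.INTER_CUBIC))
```

```text
t 79.8 tcp [ 0.2981 -0.6053  0.4049] F [0.1 0.3 0.2] w 0.0002
```

View pics/e2a.png

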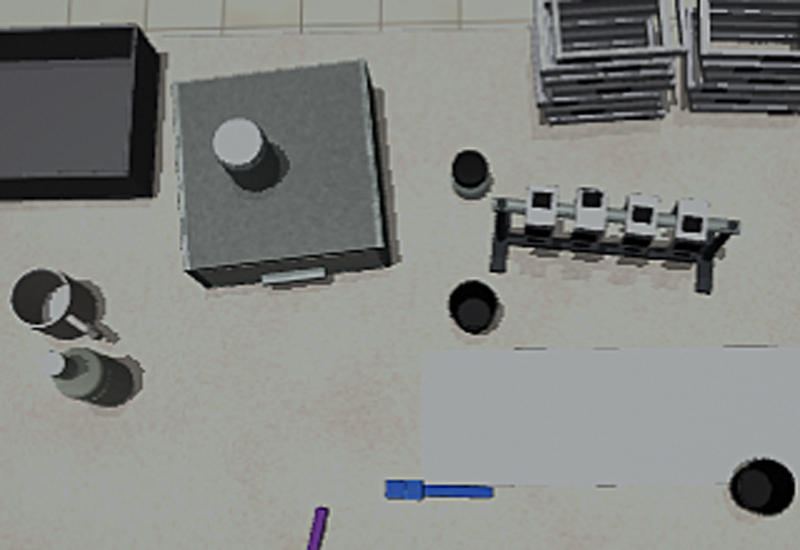

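View pics/e3a.png

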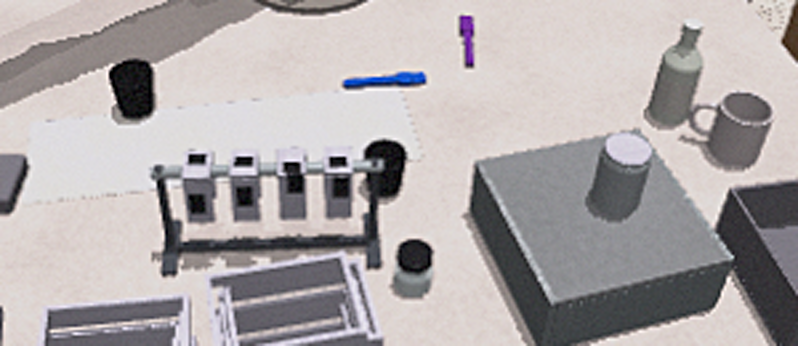

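View pics/e0.png

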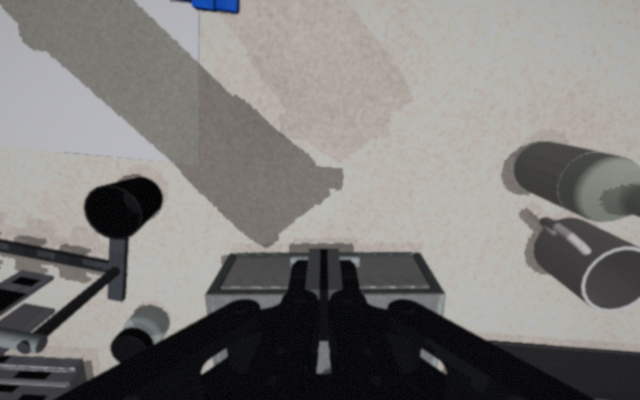

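Run:
```python
import cv2,numpy as np
for p,q in(("top0","e2"),("scene0","e3")):
    a=cv2.imread(f"pics/{p}.png");b=cv2.imread(f"pics/{q}.png"); m=(cv2.absdiff(a,b).max(2)>50).astype(np.uint8)
    m=cv2.dilate(m,np.ones((5,5))); n,l,s,c=cv2.connectedComponentsWithStats(m)
    print(p,[s[i,:4].tolist() for i in range(1,n) if s[i,4]>60])
```

```text
top0 [[338, 133, 37, 34], [375, 135, 40, 35], [210, 160, 83, 72], [439, 172, 25, 25], [339, 174, 15, 13], [408, 176, 22, 26], [368, 178, 17, 12], [333, 190, 23, 41], [369, 194, 26, 54], [333, 234, 12, 12], [557, 262, 21, 28], [541, 373, 18, 9], [514, 374, 14, 5]]
scene0 [[111, 119, 50, 38], [340, 183, 69, 49], [230, 196, 85, 50], [203, 219, 18, 30], [266, 247, 13, 6], [282, 246, 13, 6], [296, 246, 15, 6], [263, 255, 15, 8], [280, 254, 14, 7], [246, 256, 16, 7]]
```

The only differences from the start images are the brackets, brushes, drawer, gripper and shadows, so the bystanders haven't moved. I'm handing in.

Run:
```python
from h import *
print(order.finish_job()); st()
```

```text
the job is handed in; nothing more can be done
None
the job is handed in; nothing more can be done
```

The job is done and handed in at about 80 s of the 208 s allowed. All four brackets hang astride the bar, placed 56 mm apart (about 22 mm clear between them). Both brown brushes lie in the closed drawer.

- **Brushes:** only two were there at the start. I left the blue and purple lookalikes alone, and I never saw either brush knocked aside. I last saw the brushes just before the push, lying flat and clear of each other; they can't be seen now the drawer is shut.
- **Drawer:** I pushed it at about 0.04 m/s, then in 1.5 mm steps at 15 mm/s over the last stretch. The force peaked at about 5.5 N, less than the 8 N stated for the detent, but it then fell off. The hard stop came about 10 mm after that peak. I pressed to 18 N there, and the last views show the front flush with the housing.
- **Bystanders:** comparing the start and end images from the top and scene cameras shows changes only at the brackets, brushes, drawer and gripper, plus shadows. The pots, jar, pad, bottle, mug and can are where they were.
- **Forces:** the highest vertical reading when setting a bracket on the bar was 16 N, against 5 N for the others. That bracket still hangs level and clear of its neighbours.

No check failed at the end.

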